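# Load the board basket into the ultrasonic cleaner

## Task

Pick up the rectangular wire basket of circuit boards by its arched handle, lower it into the open rectangular tank of the ultrasonic cleaner, lined up with the tank, and let go only once it is down on (or just above) the tank's floor, so that it ends standing flat inside. Leave the round wire basket where it stands.

Things in the scene. Friction and masses are not known exactly. Their poses are not given: they have to be found in the camera images.
- basket_grip (a point): Loose rectangular wire basket of circuit boards, 0.25-0.5 kg, 80 (its x) by 120 mm (y), walls 45, boards to 51 mm high. A fixed wire arch, the handle, rises from the middles of its short sides and runs along y. Point: centre of the handle's black sleeve (15 mm in x, 54 in y, 16 high), 130 mm above the basket's underside; pinch it from above along x. z up; same after a half turn.
- tank_floor (a point): Ultrasonic cleaner: fixed grey box, 175 (its x) by 205 mm (y), 95 high, knob panel on its -x side. Point: centre of its open tank's floor, 35 mm above the table. Tank inside: 115 (x) by 155 mm (y), 60 deep. Axes turn with the cleaner, z up. The basket goes in with its y along the tank's y, either way round, its underside on this floor.
- pail_grip (a point): Loose round wire basket of heat sinks, to be left alone: 94 mm across, walls 45 mm high, a similar arched handle along its y. Point: centre of the handle's sleeve, 130 mm above its underside (15 mm in x, 54 in y, 16 high).
Mind the look-alikes: they are no part of the job. What is shaped like the part that bears basket_grip but red or yellow is not meant.

How it is judged:
By the outcome, as a careful person would: the job done as asked, in the order asked, and still so for the second after the job is handed in, with the robot touching nothing.
It also fails if it takes over 40 s, if anything falls off the work surface, if the arm or the gripper's body presses on something with over 40 N, if the wrist force passes 120 N, or if a joint passes its speed limit or range.

## Robot

A 7-joint arm with a two-finger parallel gripper is mounted at the origin on the work surface. World frame = base frame: x ahead of the robot, y to its left, z up, the work surface at z = 0. Lengths are in m, angles in rad, forces in N, time in s.
With the tool pointing down it reaches from about 0.425 to 0.95 m from the base axis. Payload 16.7 kg.
Tool frame: the origin (TCP) lies at the very end of the fingers, on their centre line; the grasp point (between the pads) lies 19 mm behind it (r.hold_point_z is the distance from the TCP to the grasp point, in m); z points along the fingers, y is the line along which they close (so a half turn about z gives the same grasp; the last joint's range is limited). The gripper opens to 94 mm and grips with 3 to 60 N. Pads are 16 mm wide; open, the fingers measure 119 mm over their backs; the gripper's body (75 mm by 177 mm) begins 78 mm behind the grasp point.
Start: joints at [1.044, 0.426, 0.074, 1.606, -0.034, 1.111, -0.067], TCP at [0.248, -0.628, 0.181] pointing down, gripper open.
Joint ranges: [-2.85, 2.85], [-0.5, 2.14], [-1.23, 1.37], [0.21, 2.46], [-1.02, 4.16], [0.16, 2.05], [-2.73, 2.73]. Speed limits (rad/s): [1.89, 1.89, 2.39, 2.39, 3.01, 3.01, 3.01].

## Interface

Orientations are given as a rotation vector (axis times angle).
In Python, from plant import get_obs, vision, order, models, r gives the robot as it stands.
- The arm moves only by the tool carry_out, never from a script. Its argument "moves" is a list of rows, each a list of 7 numbers: the opening, from -1 (shut) to 1 (fully open), so that 0 is half open, then the shift along the tool's x, y, z in units of 30 mm (1.0 is 30 mm), then the turn, a rotation vector about the tool's x, y, z in units of 6 degrees (1.0 is 6 degrees). A call has 1 to 20 rows; each row is the pose to reach, as a shift and turn from the pose commanded when the call began, along the tool's axes at that moment; what a row does not reach only later rows make up. A row lasts 1/8 s, in which the tool goes at most 62.5 mm and 10.7 degrees, less where a joint would pass 70% of its speed; a pose out of reach is approached as far as the arm can. A call with a gripper value outside its range is refused whole. The fingers move at their own pace and stop on an object; "force" is the grip in N (left out, the last holds). Time passes only in rows, so rows that repeat a pose let the fingers close. It gives the time, the measured TCP pose, the force, the opening and the grip force at its end, in the units of the state.
- get_obs(): the state, without advancing time (a new reading comes with each control period).
- vision.read_camera(name): name is "scene" or "top" or "wrist"; returns the picture (480x640x3 uint8, red, green, blue); there is no depth.
- vision.calibration(name): a dict with "mtx" (3x3 intrinsics, pixels), "rvec" (rotation vector, rad) and "tvec" (3), from world to camera coordinates, as OpenCV has them; the wrist camera has in their place "hand_eye" (4x4, takes a point from camera to tool coordinates, whose origin is the TCP and whose axes are the flange's). Camera axes: x right, y down, z forward; pixel columns grow to the right and rows downward; lengths in m; the calibration is good to about 2 mm. The wrist camera is an equidistant fisheye: a pixel r from the principal point sees the ray r / f radians off the axis. A picture is of the moment at which its call begins: read the wrist's pose just before it. calibration takes no time and is no camera call.
- order.hand_in(): hands the job in; it is judged then, once.
Trained networks look in the newest picture that a camera, given by its name, has taken for a name from the list of things; names that differ only in an ending like _2 or _b are one class to them, and where a whole thing is asked for, a point or a joint stands for the part that bears it (a point fixed in the world has none). Each returns a list of dicts, best first, with "confidence" (0 to 1); they miss things now and then, are a little off and sometimes report something else, mostly with a low value. They report only what shows in the picture. A call takes as long as a camera call. They do not tell look-alikes from the thing itself.
- models.find_in(thing, camera): "uv" ([column, row] in pixels, amid what is visible of it).
- models.place_of(thing, camera): "uv" ([column, row] in pixels: a listed point, or the origin of a listed thing).
The state is a dict: "t": time; "joints": joint angles; "joint_vel": joint speeds; "joint_torque": joint torques, N m; "tcp_pos": TCP position; "ee_rot": TCP orientation; "wrist_force": force on the tool from outside, world axes, zero at the start; "torque": the same for the moment, N m; "grip_width": finger opening in m; "finger_force": force on a finger pad.
Only numpy, scipy, OpenCV 4.12 (cv2) and the standard library are available. Lean on these libraries where they do the work, as an engineer would, in place of code of your own. Each camera call takes 0.05 s, during which the arm holds its last target. There are 200 camera calls.

## Working session

There is one attempt and no reset: what is moved stays moved. The work goes in short steps, Python scripts to look and compute and a tool call to move; the robot and the scene stay as the last step left them, time stands still between calls to the robot, and variables do not carry over. Pictures are saved under pics/ and viewed, at most 10 in all, crops included, and the job is handed in when it is done.

Besides the shell and the picture viewer there is one more tool, called after ">>>" as name([rows], argument=value, ...), one row to a line, values as JSON. carry_out: Moves the arm, as the interface text tells. Its arguments: {"type":"object","properties":{"moves":{"type":"array"},"force":{"type":"number"}},"required":["moves"]}

```bash
mkdir -p pics
cat > h.py <<'E'
import numpy as np, cv2
from plant import get_obs, vision, order, models, r
def save(cam,name):
    im=vision.read_camera(cam); cv2.imwrite('pics/'+name,im[:,:,::-1]); return im
def ray(cam,uv):
    c=vision.calibration(cam); R=cv2.Rodrigues(np.array(c['rvec'],float))[0]; t=np.array(c['tvec'],float).ravel()
    d=R.T@np.linalg.inv(np.array(c['mtx']))@np.array([uv[0],uv[1],1.]); return -R.T@t,d/np.linalg.norm(d)
def onz(cam,uv,z):
    o,d=ray(cam,uv); return o+d*(z-o[2])/d[2]
def tri(a,b):
    A=np.zeros((3,3));B=np.zeros(3)
    for o,d in(a,b):
        P=np.eye(3)-np.outer(d,d);A+=P;B+=P@o
    return np.linalg.solve(A,B)
def proj(cam,p):
    c=vision.calibration(cam); return cv2.projectPoints(np.array(p,float).reshape(-1,1,3),np.array(c['rvec'],float),np.array(c['tvec'],float),np.array(c['mtx']),None)[0].reshape(-1,2)
E
python3 - <<'E'
from h import *
for cam in('scene','top'):
    save(cam,cam+'1.png')
    for th in('basket_grip','tank_floor','pail_grip'):
        print(cam,th,[(np.round(x['uv'],1),round(x['confidence'],2)) for x in models.place_of(th,cam)])
o=get_obs();print(o['tcp_pos'],o['ee_rot'],o['t'])
for cam in('scene','top'): print(ray(cam,(320,240)))
E
```

```text
scene basket_grip [(array([226.1, 302.8]), 0.98), (array([246.9, 418. ]), 0.65), (array([107.5, 315.5]), 0.55)]
scene tank_floor [(array([333.1, 256.6]), 0.74)]
scene pail_grip [(array([427.7, 154.3]), 0.67)]
top basket_grip [(array([489.4, 290.6]), 0.81), (array([459.4, 157.2]), 0.73), (array([419. , 233.6]), 0.64)]
top tank_floor [(array([293.4, 245.8]), 0.6)]
top pail_grip [(array([147.9, 242.2]), 0.95)]
[ 0.24829507 -0.62755711  0.18104063] [-3.08575283e+00 -5.88244999e-01  8.28985030e-05] 0.4
(array([ 1.00232483, -0.68388583,  0.90291509]), array([-0.43110711,  0.55684216, -0.70998132]))
(array([ 0.29877008, -0.0584151 ,  1.18277549]), array([ 0.20029514, -0.02928207, -0.97929792]))
```

View pics/scene1.png

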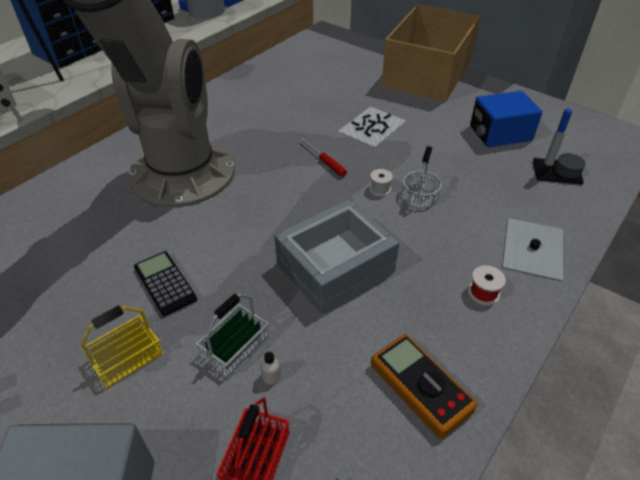

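View pics/top1.png

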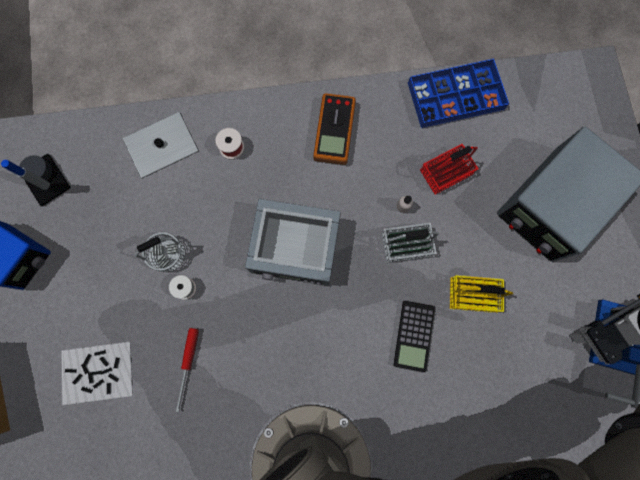

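The basket with the green boards is the target: its sleeve is at about (227,303) in scene and (419,234) in top. The red and yellow baskets are look-alikes. The tank is at about (294,245) in top, with its knobs towards the robot. Next I'll measure the angles.

Run:
```python
from h import *
print('grip',tri(ray('scene',(226.1,302.8)),ray('top',(419,233.6))))
print('tank',tri(ray('scene',(333.1,256.6)),ray('top',(293.4,245.8))), onz('top',(293.4,245.8),.035),onz('scene',(333.1,256.6),.035))
print('pail',tri(ray('scene',(427.7,154.3)),ray('top',(147.9,242.2))))
a=cv2.imread('pics/top1.png')[190:290,240:450]; s=cv2.imread('pics/scene1.png')[195:385,190:405]
a=cv2.resize(a,None,fx=3.8,fy=3.8,interpolation=cv2.INTER_CUBIC)
s=cv2.resize(s,None,fx=3,fy=3,interpolation=cv2.INTER_CUBIC)
cv2.imwrite('pics/a.png',a);cv2.imwrite('pics/s.png',s)
```

```text
grip [ 0.50029768 -0.31604299  0.13898319]
tank [ 0.52795576 -0.02381156  0.03173385] [ 0.5272359  -0.02397813  0.035     ] [ 0.52979235 -0.02620682  0.035     ]
pail [0.56008659 0.30849967 0.13132403]
```

View pics/a.png

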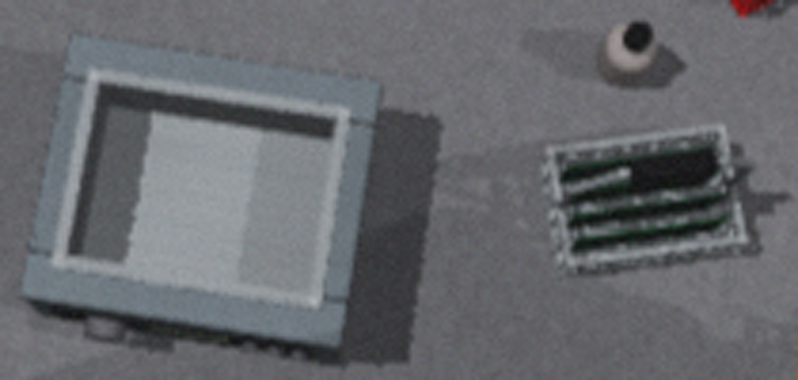

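View pics/s.png

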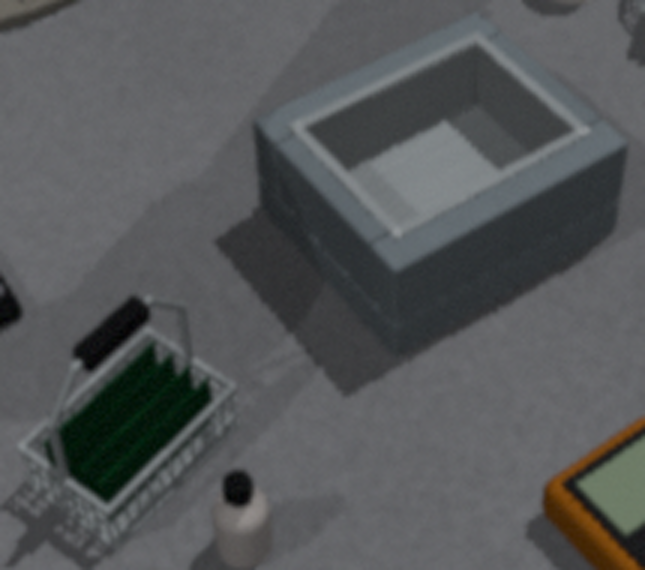

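Run:
```python
from h import *
A=lambda p:(240+p[0]/3.8,190+p[1]/3.8); S=lambda p:(190+p[0]/3,195+p[1]/3)
def rep(n,P):
    P=np.array(P)[:,:2]; c=P.mean(0); 
    m=[(P[i]+P[(i+1)%4])/2 for i in range(4)]
    ay=m[3]-m[1]; ax=m[0]-m[2]
    print(n,c.round(4),'sz',np.linalg.norm(ax).round(3),np.linalg.norm(ay).round(3),'yaw',np.degrees([np.arctan2(-ay[0],ay[1]),np.arctan2(ax[1],ax[0])]).round(1))
rep('outer',[onz('top',A(p),.095) for p in[(72,38),(382,83),(340,348),(25,298)]])
rep('inner',[onz('top',A(p),.095) for p in[(95,76),(346,112),(320,303),(60,263)]])
rep('innerS',[onz('scene',S(p),.095) for p in[(587,130),(398,233),(295,128),(478,38)]])
rep('bask',[onz('top',A(p),.045) for p in[(550,148),(725,128),(745,243),(565,268)]])
rep('baskS',[onz('scene',S(p),.045) for p in[(235,387),(107,508),(25,445),(148,332)]])
print(tri(ray('scene',S((113,331))),ray('top',A((676,168)))),onz('top',A((676,168)),.13),onz('scene',S((113,331)),.13))
for f,c,ps in((A,'top',[(632,172),(720,162)]),(S,'scene',[(78,357),(148,303)])):
    q=[onz(c,f(p),.134) for p in ps]; d=q[1]-q[0]; print(c,np.degrees(np.arctan2(d[0],-d[1])))
o=get_obs();print(cv2.Rodrigues(o['ee_rot'])[0].round(3))
```

```text
outer [ 0.5295 -0.0285] sz 0.172 0.201 yaw [-16.1 -16.2]
inner [ 0.5309 -0.029 ] sz 0.124 0.164 yaw [-15.9 -15.7]
innerS [ 0.5366 -0.0237] sz 0.122 0.165 yaw [-16.4 -15.5]
bask [ 0.4984 -0.3164] sz 0.08 0.119 yaw [ 0.  -1.3]
baskS [ 0.5051 -0.3128] sz 0.074 0.114 yaw [-0.1  0.4]
[ 0.5010371  -0.31488754  0.13093678] [ 0.49865291 -0.31817061  0.13      ] [ 0.50319728 -0.31156137  0.13      ]
top -0.719013198995938
scene 175.53580455905472
[[ 0.93   0.368 -0.   ]
 [ 0.368 -0.93   0.   ]
 [-0.    -0.    -1.   ]]
```

>>> carry_out([
  [0.2,0,0,-1.6,0,0,0],
  [0.2,0,0,-3.0,0,0,0],
  [0.2,1.7,-0.9,-3.0,0,0,-1.6],
  [0.2,3.3,-1.9,-3.0,0,0,-3.2],
  [0.2,5.0,-2.8,-3.0,0,0,-4.9],
  [0.2,6.7,-3.8,-3.0,0,0,-6.5],
  [0.2,8.3,-4.7,-2.5,0,0,-8.1],
  [0.2,10.0,-5.6,-2.0,0,0,-9.8],
  [0.2,11.67,-6.59,-1.63,0,0,-11.4],
  [0.2,11.67,-6.59,-1.63,0,0,-11.4],
  [0.2,11.67,-6.59,-1.63,0,0,-11.4],
])

```text
t: 1.78
tcp_pos: [0.5008, -0.3156, 0.2301]
ee_rot: [2.223, 2.22, -0.001]
wrist_force: [-0.4, -1.0, -0.0]
grip_width: 0.0563
finger_force: 0.0
```

Run:
```python
from h import *
o=get_obs(); save('wrist','w1.png'); print(o['t'],o['tcp_pos'],cv2.Rodrigues(o['ee_rot'])[0].round(3),o['joints'].round(2),o['grip_width'])
T=np.eye(4);T[:3,:3]=cv2.Rodrigues(o['ee_rot'])[0];T[:3,3]=o['tcp_pos']
c=vision.calibration('wrist');T=T@np.array(c['hand_eye']);K=np.array(c['mtx'])
def won(uv,z):
    x=(np.array(uv)-K[:2,2])/K[0,0];a=np.hypot(*x);d=T[:3,:3]@np.r_[x/a*np.sin(a),np.cos(a)];return T[:3,3]+d*(z-T[2,3])/d[2]
for th,z in(('basket_grip',.13),('tank_floor',.035)):
    for x in models.place_of(th,'wrist'): print(th,x['uv'],x['confidence'],won(x['uv'],z))
```

```text
1.775 [ 0.50081255 -0.31556133  0.23014853] [[ 0.002  1.    -0.   ]
 [ 1.    -0.002 -0.   ]
 [-0.    -0.    -1.   ]] [ 0.69  0.27 -0.29  1.72  0.08  1.16  0.38] 0.05634948212199937
basket_grip [318.3, 232.2] 0.72 [ 0.50066732 -0.31678722  0.13      ]
```

View pics/w1.png

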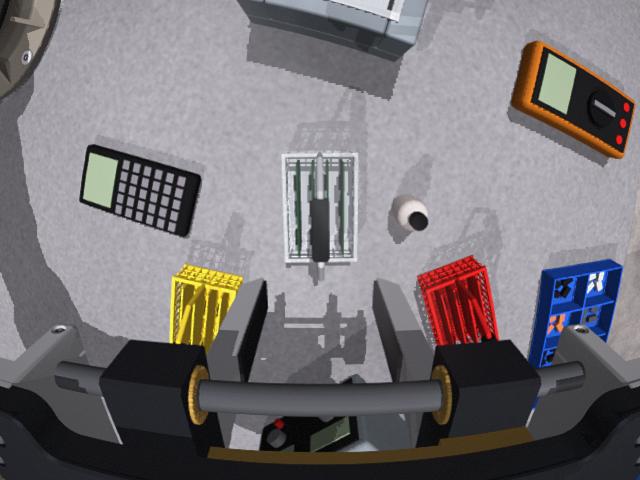

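The sleeve is at about (320,230) in the wrist view, centred between the fingers and aligned. I'll descend and grip.

>>> carry_out([
  [0.2,0,0,1.3,0,0,0],
  [0.2,-0.04,0,2.6,0,0,0],
  [0.2,-0.04,0,3.5,0,0,0],
  [0.2,-0.04,0,3.97,0,0,0],
  [0.2,-0.04,0,3.97,0,0,0],
  [-0.3,-0.04,0,3.97,0,0,0],
  [-1,-0.04,0,3.97,0,0,0],
  [-1,-0.04,0,3.97,0,0,0],
  [-1,-0.04,0,3.97,0,0,0],
  [-1,-0.04,0,3.97,0,0,0],
  [-1,-0.04,0,3.97,0,0,0],
], force=30)

```text
t: 3.3
tcp_pos: [0.5012, -0.3162, 0.1111]
ee_rot: [2.222, 2.221, 0.0]
wrist_force: [-1.0, -0.1, 2.7]
grip_width: 0.0141
finger_force: 30.0
```

>>> carry_out([
  [-1,0,0,-0.6,0,0,0],
  [-1,0,0,-1.6,0,0,0],
  [-1,0,0,-2.8,0,0,0],
  [-1,0,0,-4.0,0,0,0],
  [-1,0.4,0,-4.6,0,0,0],
  [-1,1.2,0.1,-4.7,0,0,0.4],
  [-1,2.2,0.3,-4.7,0,0,0.9],
  [-1,3.2,0.6,-4.7,0,0,1.5],
  [-1,4.0,0.9,-4.7,0,0,2.1],
  [-1,4.5,1.07,-4.7,0,0,2.67],
  [-1,4.5,1.07,-4.7,0,0,2.67],
  [-1,4.5,1.07,-4.7,0,0,2.67],
])

```text
t: 4.8
tcp_pos: [0.5328, -0.1816, 0.2518]
ee_rot: [-2.508, -1.891, 0.001]
wrist_force: [0.1, -0.6, -3.6]
grip_width: 0.0144
finger_force: 30.0
```

Run:
```python
from h import *
o=get_obs(); save('wrist','w2.png'); print(o['t'],o['tcp_pos'],cv2.Rodrigues(o['ee_rot'])[0].round(3),o['grip_width'],o['wrist_force'])
T=np.eye(4);T[:3,:3]=cv2.Rodrigues(o['ee_rot'])[0];T[:3,3]=o['tcp_pos']; np.save('T2.npy',T)
c=vision.calibration('wrist');T=T@np.array(c['hand_eye']);K=np.array(c['mtx'])
def won(uv,z):
    x=(np.array(uv)-K[:2,2])/K[0,0];a=np.hypot(*x);d=T[:3,:3]@np.r_[x/a*np.sin(a),np.cos(a)];return T[:3,3]+d*(z-T[2,3])/d[2]
for th,z in(('basket_grip',.149),('tank_floor',.035)):
    for x in models.place_of(th,'wrist'): print(th,x['uv'],x['confidence'],won(x['uv'],z))
```

```text
4.8 [ 0.53281111 -0.18163045  0.25184702] [[ 0.275  0.961 -0.001]
 [ 0.961 -0.275 -0.   ]
 [-0.    -0.    -1.   ]] 0.014389738950624639 [ 0.11997866 -0.58752572 -3.56767965]
basket_grip [494.6, 395.1] 0.81 [ 0.67540033 -0.42784831  0.149     ]
tank_floor [278.4, 71.8] 0.91 [ 0.53166741 -0.02329257  0.035     ]
```

View pics/w2.png

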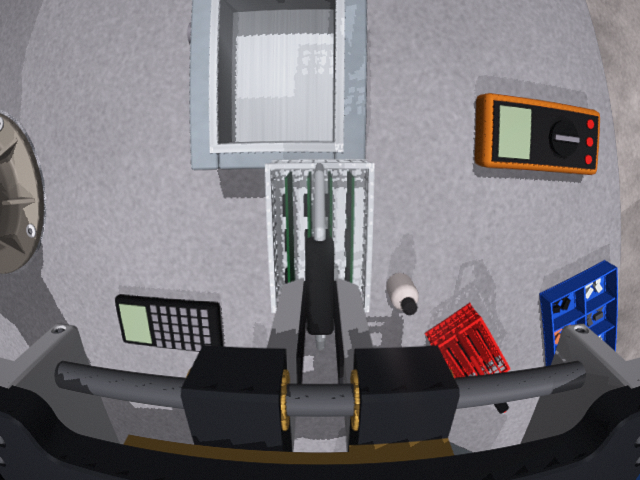

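The tank is in line with the held basket, with its floor centre at about (278,72). I'll move over it and come down partway.

>>> carry_out([
  [-1,0.6,-0.2,0,0,0,0],
  [-1,1.6,-0.5,0,0,0,0],
  [-1,2.7,-0.8,0,0,0,0],
  [-1,3.7,-1.1,0,0,0,0],
  [-1,4.6,-1.35,0,0,0,0],
  [-1,5.0,-1.47,0,0,0,0],
  [-1,5.0,-1.47,0,0,0,0],
  [-1,5.0,-1.47,0,0,0,0],
  [-1,5.0,-1.47,0.5,0,0,0],
  [-1,5.0,-1.47,1.0,0,0,0],
  [-1,5.0,-1.47,1.0,0,0,0],
])

```text
t: 6.32
tcp_pos: [0.5313, -0.0252, 0.2202]
ee_rot: [-2.508, -1.888, 0.003]
wrist_force: [0.5, 0.6, -2.8]
grip_width: 0.0141
finger_force: 30.0
```

Run:
```python
from h import *
w=save('wrist','w3.png'); t=save('top','top3.png'); o=get_obs(); print(o['t'],o['tcp_pos'],o['wrist_force'])
t=cv2.resize(t[170:310,220:370],None,fx=3,fy=3)[:,:,::-1]; w=w[:420,140:500,::-1]
c=np.hstack([t,cv2.copyMakeBorder(w[:420],0,0,0,0,cv2.BORDER_CONSTANT)]);c=cv2.resize(c,None,fx=.97,fy=.97);cv2.imwrite('pics/c3.png',c)
```

```text
6.425 [ 0.53224711 -0.02491341  0.22176296] [ 0.04045608  0.2307399  -2.34069953]
```

View pics/c3.png

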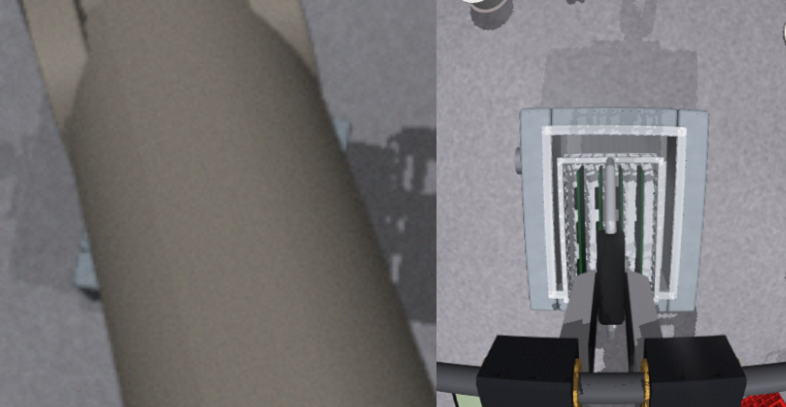

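Top view is blocked by the arm. In the wrist view the basket is centred and square over the tank, so I'll lower it.

>>> carry_out([
  [-1,0,0,0.5,0,0,0],
  [-1,0,0,1.0,0,0,0],
  [-1,0,0,1.5,0,0,0],
  [-1,0,0,2.0,0,0,0],
  [-1,0,0,2.3,0,0,0],
  [-1,0,0,2.42,0,0,0],
  [-1,0,0,2.46,0,0,0],
  [-1,0,0,2.46,0,0,0],
  [-1,0,0,2.46,0,0,0],
])

```text
t: 7.55
tcp_pos: [0.5326, -0.0248, 0.1486]
ee_rot: [2.509, 1.89, 0.001]
wrist_force: [0.0, -0.2, -2.4]
grip_width: 0.0142
finger_force: 30.0
```

>>> carry_out([
  [-1,0,0,0.03,0,0,0],
  [-1,0,0,0.06,0,0,0],
  [-1,0,0,0.08,0,0,0],
  [-1,0,0,0.08,0,0,0],
  [-1,0,0,0.08,0,0,0],
])

```text
t: 8.18
tcp_pos: [0.5324, -0.0251, 0.1461]
ee_rot: [2.509, 1.889, 0.0]
wrist_force: [-2.3, -1.9, 4.5]
grip_width: 0.0135
finger_force: 30.0
```

The force has gone from -2.4 to +4.5 N at the expected floor height, so the basket is down. I'll release and rise.

>>> carry_out([
  [-0.4,0,0,0,0,0,0],
  [-0.2,0,0,0,0,0,0],
  [-0.2,0,0,0,0,0,0],
  [-0.2,0,0,0,0,0,0],
  [-0.2,0,0,-0.4,0,0,0],
  [-0.2,0,0,-1.2,0,0,0],
  [-0.2,0,0,-2.4,0,0,0],
  [-0.2,0,0,-3.6,0,0,0],
  [-0.2,-1.5,0,-4.5,0,0,0],
  [-0.2,-3.2,0,-4.5,0,0,0],
  [-0.2,-4.5,0,-4.5,0,0,0],
  [-0.2,-5,0,-4.5,0,0,0],
  [-0.2,-5,0,-4.5,0,0,0],
])

```text
t: 9.8
tcp_pos: [0.4909, -0.1692, 0.2812]
ee_rot: [2.51, 1.888, 0.001]
wrist_force: [0.6, -0.3, -0.3]
grip_width: 0.0372
finger_force: 0.0
```

Run:
```python
from h import *
w=save('wrist','w4.png'); t=save('scene','s4.png'); o=get_obs(); print(o['t'],o['tcp_pos'],o['wrist_force'])
t=cv2.resize(t[130:330,230:450],None,fx=1.8,fy=1.8)[:,:,::-1]; w=w[:360,140:500,::-1]
cv2.imwrite('pics/c4.png',np.hstack([t,w]))
```

```text
9.9 [ 0.49139748 -0.16760985  0.28103431] [0.37244732 1.08741499 0.3250708 ]
```

View pics/c4.png

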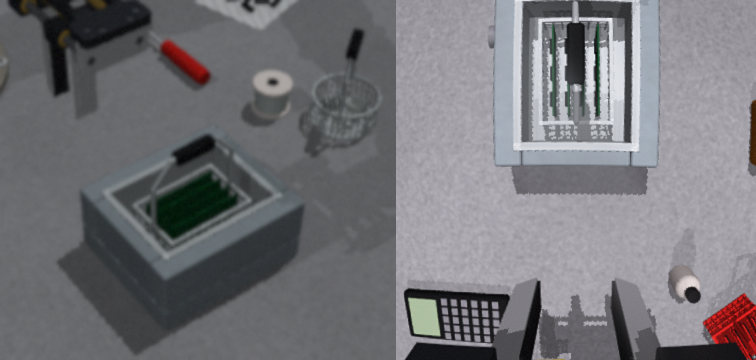

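The basket stands flat and square inside the tank, the gripper is clear of it, and the round basket hasn't moved.

```bash
python3 -c "
from h import *
print(order.hand_in())"
```

```text
the job is handed in; nothing more can be done
None
```

The basket of circuit boards is standing flat and lined up inside the cleaner's tank, the round basket was left alone, and the job is handed in at about 10 s of the 40 s allowed.

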